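# Scrape the flowerpot shards off the plant stand into the tray

## Robot

A 7-joint arm with a two-finger parallel gripper is mounted at the origin on the work surface. World frame = base frame: x ahead of the robot, y to its left, z up, the work surface at z = 0. Lengths are in m, angles in rad, forces in N, time in s.
With the tool pointing down it reaches from about 0.35 to 0.9 m from the base axis. Payload 8.1 kg.
Tool frame: the origin (TCP) lies at the very end of the fingers, on their centre line; the grasp point (between the pads) lies 19 mm behind it; z points along the fingers, y is the line along which they close (so a half turn about z gives the same grasp; the last joint's range is limited). The gripper opens to 92 mm and grips with 3 to 60 N. Pads are 19 mm wide; open, the fingers measure 130 mm over their backs; the gripper's body (75 mm by 190 mm) begins 47 mm behind the grasp point.
Start: joints at [-1.273, 0.434, 0.025, 1.573, -0.012, 1.134, -0.075], TCP at [0.244, 0.575, 0.227] pointing down, gripper open.
Joint ranges: [-2.62, 2.62], [-0.44, 2.09], [-1.27, 1.32], [0.08, 2.57], [-1.32, 4.46], [0.12, 2], [-2.74, 2.74]. Speed limits (rad/s): [2.22, 2.22, 3.01, 3.01, 3.14, 3.14, 3.14].

## Interface

Orientations are given as a rotation vector (axis times angle).
In Python, from cell import observe, get_image, sign_off, find_in, trace, place_of gives the robot as it stands. The module is installed in compiled form; this text tells all that it offers.
- The arm moves only by the shell command python3 -m handwheel 'ROWS' [OPENING] [FORCE]. ROWS is JSON, a list of rows, each a list of 6 numbers: the shift along the tool's x, y, z each as a share of 0.02 m, from -1 to 1, then the turn, a rotation vector about the tool's x, y, z each as a share of 4 degrees, from -1 to 1. A call has 1 to 8 rows; each row shifts and turns the commanded pose from where the row before left it, along the tool's axes as they then stand; what a row does not reach is not made up. A row lasts 1/12 s, in which the tool goes at most 41.7 mm and 7.16 degrees, less where a joint would pass 70% of its speed; a pose out of reach is approached as far as the arm can. A call with a number of a shift or a turn outside -1 to 1 is refused whole. A call with a gripper value outside its range is refused whole. OPENING is the opening, from 0 (shut) to 1 (fully open), set as the call begins (- or left out, the last holds). The fingers move at their own pace and stop on an object; FORCE is the grip in N (left out, the last holds). Time passes only in rows, so rows that do not move let the fingers close. It gives the time, the measured TCP pose, the force, the opening and the grip force at its end, in the units of the state.
- observe(): the state, without advancing time (a new reading comes with each control period).
- get_image(name): name is "scene" or "top"; returns a dict with "image" (384x512x3 uint8, red, green, blue), "fx", "fy", "cx", "cy" (pixels), "position" and "orientation" of the camera in the world. Camera axes: x right, y down, z forward; pixel columns grow to the right and rows downward; lengths in m; the calibration is good to about 2 mm. A picture is of the moment at which its call begins. There is no depth.
- sign_off(): hands the job in; it is judged then, once.
Trained networks look in the newest picture that a camera, given by its name, has taken for a name from the list of things; names that differ only in an ending like _2 or _b are one class to them, and where a whole thing is asked for, a point or a joint stands for the part that bears it (a point fixed in the world has none). Each returns a list of dicts, best first, with "score" (0 to 1); they miss things now and then, are a little off and sometimes report something else, mostly with a low value. They report only what shows in the picture. A call takes as long as a camera call. They do not tell look-alikes from the thing itself.
- find_in(label, camera): "rect" ([centre column, centre row, width, height] as shares, 0 to 1, of the picture: columns of its width, rows of its height, round what is visible of it).
- trace(label, camera): "region" (384x512 bool, what is visible of it) and "rect" ([centre column, centre row, width, height] as shares, 0 to 1, of the picture: columns of its width, rows of its height, round what is visible of it).
- place_of(label, camera): "point" ([column, row] as shares, 0 to 1, of the picture: columns of its width, rows of its height: a listed point, or the origin of a listed thing).
The state is a dict: "clock": time; "joints": joint angles; "dq": joint speeds; "joint_efforts": joint torques, N m; "position": TCP position; "ee_rot": TCP orientation; "force": force on the tool from outside, world axes, zero at the start; "ft_torque": the same for the moment, N m; "width": opening from 0.0 (shut) to 1.0 (fully open); "gripper_force": force on a finger pad.
Only numpy, scipy, OpenCV 4.12 (cv2) and the standard library are available. Lean on these libraries where they do the work, as an engineer would, in place of code of your own. Each camera call takes 0.05 s, during which the arm holds its last target. There are 200 camera calls.

## Task

A flowerpot has broken on the low plant stand. Take the wooden scraper block from its cork mat and, with the block and without touching the shards with the robot itself, wipe all five shards off the stand into the steel tray at its edge; then stand the block upright back in the middle of its mat and let go. Leave the tea tin, the jar and the plastic cup standing where they are.

Things in the scene. Friction and masses are not known exactly. Their poses are not given: they have to be found in the camera images.
- stand: Low plywood plant stand, fixed: a rectangular panel 220 mm along its x, 280 mm along its y, its flat top 40 mm above the desk, no rim. Origin on the desk under its centre, z up; its -x edge (towards the robot) borders the tray.
- tray: Shallow open steel tray, fixed, against the stand's -x edge (2 mm gap) and square to it: 130 mm along x, 290 mm along y, walls 4 mm thick and 28 mm high, so its rim lies 12 mm below the stand's top. Origin on the desk under its centre, z up.
- mat: Thin cork mat, fixed on the desk to the left or the right of the stand: 110 mm along its x, 200 mm along its y, 4 mm thick. Origin on the desk under its centre.
- scraper: Wooden scraper block, loose, 0.3 kg, standing on the cork mat: a straight block 32 mm along x, 150 mm along y, 34 mm high, and on top of it an upright grip plate 22 mm thick along x, 80 mm along y, from 34 to 94 mm above the underside. Origin at the centre of its underside, z up; both x sides are alike.
- shard1: Shard of a broken terracotta flowerpot, loose, lying on the stand hollow side down: 62 x 34 mm, about 9 mm thick and slightly arched, up to 16 mm high, with an irregular outline, 60 g. Origin at the centre of its underside.
- shard2: Shard of a broken terracotta flowerpot, loose, lying on the stand hollow side down: 62 x 36 mm, about 9 mm thick and slightly arched, up to 16 mm high, with an irregular outline, 60 g. Origin at the centre of its underside.
- shard3: Shard of a broken terracotta flowerpot, loose, lying on the stand hollow side down: 62 x 30 mm, about 9 mm thick and slightly arched, up to 16 mm high, with an irregular outline, 60 g. Origin at the centre of its underside.
- shard4: Shard of a broken terracotta flowerpot, loose, lying on the stand hollow side down: 62 x 34 mm, about 9 mm thick and slightly arched, up to 16 mm high, with an irregular outline, 60 g. Origin at the centre of its underside.
- shard5: Shard of a broken terracotta flowerpot, loose, lying on the stand hollow side down: 62 x 32 mm, about 9 mm thick and slightly arched, up to 16 mm high, with an irregular outline, 60 g. Origin at the centre of its underside.
- tin: Bystander: closed rectangular tea tin, 79 x 104 x 141 mm high, on the desk on the side where the mat is not. Origin at the centre of its underside.
- jar: Bystander: lidded jar, 72 mm across, 95 mm high, on the desk to the left beyond the stand. Origin at the centre of its underside.
- cup: Bystander: white plastic cup, 86 mm across, 100 mm high, on the desk to the right beyond the stand. Origin at the centre of its underside.
Mind the look-alikes: they are no part of the job. Of the things that look like the mat, the larger one is meant.

How it is judged:
By the outcome, as a careful person would: the job done as asked, in the order asked, and still so for the second after the job is handed in, with the robot touching nothing.
It also fails if it takes over 54 s, if anything falls off the work surface, if the arm or the gripper's body presses on something with over 40 N, if the wrist force passes 120 N, or if a joint passes its speed limit or range.

## Working session

There is one attempt and no reset: what is moved stays moved. The work goes in short steps, Python scripts to look and compute and a shell command to move; the robot and the scene stay as the last step left them, time stands still between calls to the robot, and variables do not carry over. Pictures are saved under pics/ and viewed, at most 10 in all, crops included, and the job is handed in when it is done.

```bash
mkdir -p pics
cat > h.py <<'E'
import numpy as np, cv2
from scipy.spatial.transform import Rotation as R
from cell import *
def rot(o):
    o=np.array(o,float)
    return o if o.shape==(3,3) else (R.from_rotvec(o).as_matrix() if o.size==3 else R.from_quat(o).as_matrix())
def px2w(c,u,v,z):
    d=rot(c["orientation"])@np.array([(u-c["cx"])/c["fx"],(v-c["cy"])/c["fy"],1]); p=np.array(c["position"])
    return p+d*(z-p[2])/d[2]
def w2px(c,P):
    q=rot(c["orientation"]).T@(np.array(P)-c["position"]); return q[0]/q[2]*c["fx"]+c["cx"],q[1]/q[2]*c["fy"]+c["cy"]
E
python3 - <<'E'
from h import *
im={}
for n in("scene","top"):
    c=get_image(n); im[n]=c; print(n,c["position"],c["orientation"],c["fx"],c["cx"],c["cy"])
    cv2.imwrite(f"pics/{n}0.png",cv2.resize(c["image"][:,:,::-1],(800,600)))
c=im["top"]
for l,z in dict(stand=.04,tray=0,mat=.004,scraper=.004,shard1=.04,tin=0,jar=0,cup=0).items():
    for r in place_of(l,"top")[:6]:
        u,v=r["point"][0]*512,r["point"][1]*384
        print(l,round(r["score"],2),round(u),round(v),px2w(c,u,v,z).round(3)[:2])
s=observe();print(s)
E
```

```text
scene [ 1.18669742 -0.27431874  0.90399685] [-2.09181719 -1.38345943  0.5098595 ] 397.38705224324764 252.45040421201375 193.41595416356827
top [0.36276379 0.01269371 0.85212233] [-2.10926014  2.1376025  -0.1938227 ] 347.11272545145965 253.52406789674282 193.39155534666156
stand 0.58 248 163 [0.59  0.027]
tray 0.84 242 235 [0.418 0.044]
tray 0.72 279 154 [ 0.623 -0.053]
mat 0.88 109 192 [0.53  0.374]
mat 0.81 129 283 [0.308 0.313]
mat 0.52 267 192 [ 0.525 -0.02 ]
scraper 0.8 108 183 [0.552 0.378]
shard1 0.83 221 192 [0.52  0.092]
shard1 0.72 269 194 [ 0.512 -0.022]
shard1 0.71 246 151 [0.62 0.03]
shard1 0.66 281 155 [ 0.609 -0.055]
shard1 0.62 215 152 [0.619 0.107]
tin 0.74 401 198 [ 0.504 -0.352]
jar 0.59 144 115 [0.733 0.297]
cup 0.8 379 116 [ 0.721 -0.314]
{'clock': 0.5, 'joints': array([-1.27257159,  0.43451861,  0.0249774 ,  1.57326016, -0.01157152,
        1.13401115, -0.07512292]), 'dq': array([-2.47281342e-04, -1.14223479e-03,  2.23934870e-03, -4.85043961e-04,
        2.32333963e-05,  8.29497408e-05,  9.41534182e-04]), 'joint_efforts': array([-1.16592240e-03, -6.67134833e+01,  9.83003788e-01, -3.14572477e+01,
       -6.06452976e-02,  3.37791885e-02,  8.35752826e-05]), 'position': array([0.24387578, 0.57542901, 0.2267067 ]), 'ee_rot': array([ 6.25520093e-01,  3.07866673e+00, -8.72957758e-05]), 'force': array([-0.14395324, -0.10917095, -0.67677407]), 'ft_torque': array([ 0.03338943, -0.01243445, -0.0139375 ]), 'gripper_force': 0.0, 'width': 1.0011586724282397}
```

View pics/top0.png

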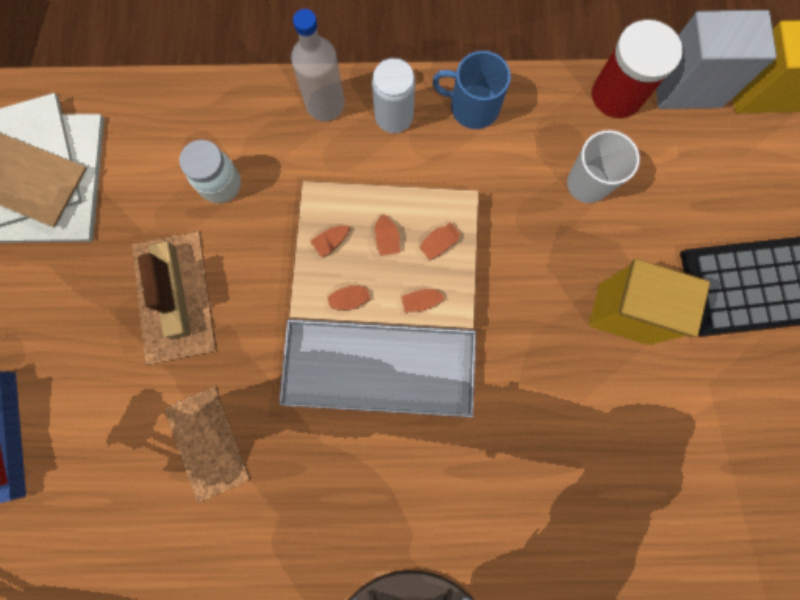

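View pics/scene0.png

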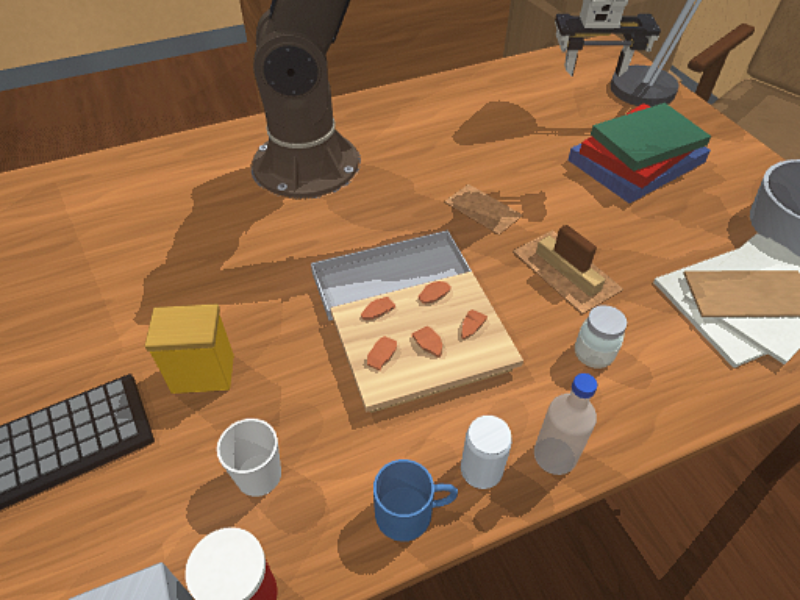

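Top view (800x600): the scraper stands at (165,288) on the larger cork mat at (174,298). The look-alikes are a smaller cork mat at (207,443) and a wooden board on papers at (35,175). The five shards are at (330,240), (388,235), (440,241), (348,298) and (423,300), and the tray is at (378,367). I choose the mat at (174,298), which is the larger one and carries the scraper. Next I fit poses by silhouette in both cameras.

```bash
cat >> h.py <<'E'
from scipy.optimize import minimize
BX={"scraper":[(32,150,0,34),(22,80,34,94)],"stand":[(220,280,0,40)],"mat":[(110,200,0,4)],"tray":[(130,290,0,28)]}
def sil(c,l,p,z0):
    m=np.zeros((384*2,512*2),np.uint8); cs,sn=np.cos(p[2]),np.sin(p[2])
    for lx,ly,a,b in BX[l]:
        P=[]
        for sx in(-.5,.5):
            for sy in(-.5,.5):
                for z in(a,b):
                    x,y=sx*lx/1e3,sy*ly/1e3; P.append(w2px(c,[p[0]+cs*x-sn*y,p[1]+sn*x+cs*y,z0+z/1e3]))
        cv2.fillConvexPoly(m,cv2.convexHull(((np.array(P)*2+1)*16).astype(np.int32)),1,shift=4)
    return m
def fit(cams,l,p0,z0,regs):
    def f(p):
        s=0
        for n,g in regs.items():
            m=sil(cams[n],l,p,z0); s-= (m&g).sum()/(m|g).sum()
        return s/len(regs)
    best=None
    for yaw in p0[2]:
        S=np.array([[p0[0],p0[1],yaw]]*4)+np.array([[0,0,0],[.02,0,0],[0,.02,0],[0,0,.15]])
        r=minimize(f,S[0],method="Nelder-Mead",options=dict(initial_simplex=S,xatol=1e-4,fatol=1e-5))
        if best is None or r.fun<best.fun: best=r
    return best.x,-best.fun
def region(l,n,c,near):
    L=trace(l,n); u,v=w2px(c,near)
    r=min(L,key=lambda r:np.hypot(r["rect"][0]*512-u,r["rect"][1]*384-v))
    return cv2.resize(r["region"].astype(np.uint8),(1024,768),interpolation=cv2.INTER_NEAREST)
E
python3 - <<'E'
from h import *
cams={n:get_image(n) for n in("top","scene")}
for l,q,z0 in(("scraper",(.53,.374),.004),("stand",(.6,.02),0),("mat",(.53,.37),0),("tray",(.42,.035),0)):
    regs={n:region(l,n,cams[n],[*q,z0+.02]) for n in cams}
    if l=="mat":   # scraper hides part: union
        for n in cams: regs[n]|=region("scraper",n,cams[n],[*q,.02])
        BX["mat"]=BX["mat"]
        regs={n:regs[n] for n in regs}
    for sub in(["top"],["scene"],["top","scene"]):
        p,s=fit(cams,l,(*q,[-.3,0,.3]),z0,{n:regs[n] for n in sub}); print(l,sub,p.round(4),round(s,3))
for r in trace("shard1","top")[:7]:
    ys,xs=np.nonzero(r["region"]); 
    P=np.array([px2w(cams["top"],u,v,.045)[:2] for u,v in zip(xs,ys)]); print("shard",round(r["score"],2),P.mean(0).round(3),P.min(0).round(3),P.max(0).round(3))
im=cams["top"]["image"][:,:,::-1][130:330,60:170]
cv2.imwrite("pics/crop.png",cv2.resize(im,None,fx=3,fy=3,interpolation=cv2.INTER_CUBIC))
E
```

```text
scraper ['top'] [0.5427 0.3699 1.7876] 0.943
scraper ['scene'] [ 0.5394  0.3702 -1.381 ] 0.951
scraper ['top', 'scene'] [ 0.5413  0.3699 -1.3708] 0.937
stand ['top'] [ 0.5974  0.0303 -0.0687] 0.812
stand ['scene'] [ 0.5853  0.0316 -0.0772] 0.801
stand ['top', 'scene'] [ 0.5938  0.0306 -0.0758] 0.801
mat ['top'] [ 0.5366  0.3726 -1.3806] 0.971
mat ['scene'] [ 0.5345  0.3722 -1.4075] 0.832
mat ['top', 'scene'] [0.5362 0.3726 1.7581] 0.896
tray ['top'] [ 0.4182  0.044  -0.0738] 0.983
tray ['scene'] [ 0.389   0.0445 -0.0629] 0.808
tray ['top', 'scene'] [ 0.4175  0.0439 -0.0785] 0.875
shard 0.91 [ 0.609 -0.054] [ 0.582 -0.083] [ 0.634 -0.027]
shard 0.83 [0.615 0.116] [0.589 0.089] [0.637 0.142]
shard 0.68 [0.619 0.028] [0.593 0.009] [0.649 0.045]
shard 0.61 [ 0.517 -0.024] [ 0.5   -0.059] [0.533 0.008]
shard 0.56 [0.522 0.087] [0.503 0.058] [0.54  0.117]
```

View pics/crop.png

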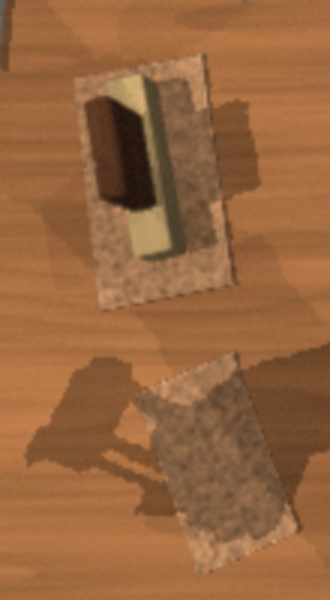

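The crop shows the upper mat at crop (150,190) is the larger one, with the scraper on it. The lower one at (215,465) is the look-alike. Mat centre is about (0.537, 0.373), scraper about (0.541, 0.370), and both have their long axis about 11° from x. Stand is about (0.5945, 0.031), yaw -0.074.

```bash
cat >> h.py <<'E'
def to(x,y,z,az):
    """rows needed: first turn about tool axes (4deg shares), then shift in the turned tool frame (20mm shares)"""
    s=observe(); A=rot(s["ee_rot"]); a=np.radians(az); yv=np.array([np.cos(a),np.sin(a),0]); zv=np.array([0,0,-1.]); T=np.c_[np.cross(yv,zv),yv,zv]
    d=np.array([x,y,z])-s["position"]
    print("t",round(s["clock"],2),"pos",s["position"].round(4),"yaz",np.degrees(np.arctan2(A[1,1],A[0,1])).round(2),"w",round(s["width"],3),"gf",round(float(s["gripper_force"]),1),"F",np.round(s["force"],1))
    print(" turn/4deg",(np.degrees(R.from_matrix(A.T@T).as_rotvec())/4).round(2),"shift now",(A.T@d/.02).round(2),"shift after turn",(T.T@d/.02).round(2))
E
python3 -c "
from h import *
to(.541,.370,.13,101.5)"
```

```text
t 1.15 pos [0.2439 0.5754 0.2267] yaz 67.03 w 0.998 gf 0.0 F [ 0.2  0.6 -0.2]
 turn/4deg [-0.   -0.   -8.62] shift now [-17.69  -3.66   4.84] shift after turn [-12.51 -13.03   4.84]
```

```bash
python3 -m handwheel '[[0,0,0,0,0,-1],[0,0,0,0,0,-1],[0,0,0,0,0,-1],[0,0,0,0,0,-1],[0,0,0,0,0,-1],[0,0,0,0,0,-1],[0,0,0,0,0,-1],[0,0,0,0,0,-1]]' 1
python3 -m handwheel '[[-0.9,-0.95,0,0,0,-0.6],[-0.9,-0.95,0,0,0,0],[-0.9,-0.95,0,0,0,0],[-0.9,-0.95,0,0,0,0],[-0.9,-0.95,0,0,0,0],[-0.9,-0.95,0,0,0,0],[-0.9,-0.95,0,0,0,0],[-0.9,-0.95,0,0,0,0]]'
python3 -m handwheel '[[-0.9,-0.95,0.5,0,0,0],[-0.9,-0.95,0.5,0,0,0],[-0.9,-0.95,0.5,0,0,0],[-0.9,-0.95,0.5,0,0,0],[-0.9,-0.95,0.5,0,0,0],[-0.9,-0.95,0.5,0,0,0],[0,0,0.5,0,0,0],[0,0,0,0,0,0]]'
python3 -c "
from h import *
to(.541,.370,.056,101.5)"
```

```text
clock: 1.82
position: [0.2439, 0.5755, 0.2267]
ee_rot: [-0.253, 3.131, 0.0]
force: [-0.1, -0.2, -0.3]
width: 0.998
gripper_force: 0.0
clock: 2.48
position: [0.4155, 0.4533, 0.2269]
ee_rot: [-0.313, 3.126, 0.0]
force: [0.4, 0.3, 0.2]
width: 0.996
gripper_force: 0.0
clock: 3.15
position: [0.5435, 0.3613, 0.1544]
ee_rot: [0.307, -3.124, 0.004]
force: [-0.1, -0.0, -0.5]
width: 0.999
gripper_force: 0.0
t 3.15 pos [0.5435 0.3613 0.1544] yaz 101.23 w 0.999 gf 0.0 F [-0.1 -0.  -0.5]
 turn/4deg [-0.03 -0.04 -0.07] shift now [0.03 0.46 4.92] shift after turn [0.04 0.45 4.92]
```

```bash
python3 -m handwheel '[[0,0.45,0.7,0,0,0],[0,0,0.8,0,0,0],[0,0,0.8,0,0,0],[0,0,0.8,0,0,0],[0,0,0.8,0,0,0],[0,0,0.6,0,0,0],[0,0,0.4,0,0,0],[0,0,0,0,0,0]]'
python3 -m handwheel '[[0,0,0,0,0,0],[0,0,0,0,0,0],[0,0,0,0,0,0],[0,0,0,0,0,0],[0,0,0,0,0,0],[0,0,0,0,0,0],[0,0,0,0,0,0],[0,0,0,0,0,0]]' 0 40
python3 -c "
from h import *
to(.541,.370,.056,101.5)"
```

```text
clock: 3.82
position: [0.5395, 0.3732, 0.057]
ee_rot: [0.315, -3.123, 0.001]
force: [-1.3, -0.6, 0.3]
width: 1.002
gripper_force: 0.0
clock: 4.48
position: [0.5412, 0.3726, 0.0588]
ee_rot: [-0.313, 3.126, 0.0]
force: [0.1, 0.4, 0.1]
width: 0.47
gripper_force: 0.0
t 4.48 pos [0.5412 0.3726 0.0588] yaz 101.43 w 0.47 gf 0.0 F [0.1 0.4 0.1]
 turn/4deg [ 0.    0.   -0.02] shift now [ 0.04 -0.13  0.14] shift after turn [ 0.04 -0.13  0.14]
```

```bash
python3 -m handwheel '[[0,-0.13,0.1,0,0,0],[0,0,0,0,0,0],[0,0,0,0,0,0],[0,0,0,0,0,0],[0,0,0,0,0,0],[0,0,0,0,0,0],[0,0,0,0,0,0],[0,0,0,0,0,0]]'
python3 -c "
from h import *
c=get_image('top');to(.541,.370,.175,101.5)
p,s=fit({'top':c},'scraper',(.541,.37,[-1.37]),.004,{'top':region('scraper','top',c,[.541,.37,.03])});print(p,s)"
```

```text
clock: 5.15
position: [0.5415, 0.3701, 0.0566]
ee_rot: [0.313, -3.126, 0.0]
force: [-0.4, 0.2, -2.0]
width: 0.238
gripper_force: 39.8
t 5.2 pos [0.5415 0.3701 0.0566] yaz 101.44 w 0.239 gf 39.8 F [-0.5 -0.6 -3.4]
 turn/4deg [ 0.   -0.   -0.02] shift now [ 0.03 -0.   -5.92] shift after turn [ 0.03 -0.   -5.92]
[ 0.52569587  0.37037322 -1.22270019] 0.36829558998808104
```

```bash
python3 -m handwheel '[[0,0,-0.5,0,0,0],[0,0,-0.9,0,0,0],[0,0,-0.9,0,0,0],[0,0,-0.9,0,0,0],[0,0,-0.9,0,0,0],[0,0,-0.9,0,0,0],[0,0,-0.9,0,0,0],[0,0,0,0,0,0]]'
python3 -m handwheel '[[0,0,0,0,0,1],[0,0,0,0,0,1],[0,0,0,0,0,1],[0,0,0,0,0,1],[0,0,0,0,0,1],[0,0,0,0,0,1],[0,0,0,0,0,1],[0,0,0,0,0,1]]'
python3 -m handwheel '[[0,0,0,0,0,1],[0,0,0,0,0,1],[0,0,0,0,0,1],[0,0,0,0,0,1],[0,0,0,0,0,1],[0,0,0,0,0,1],[0,0,0,0,0,1],[0,0,0,0,0,1]]'
python3 -m handwheel '[[0,0,0,0,0,1],[0,0,0,0,0,1],[0,0,0,0,0,1],[0,0,0,0,0,1],[0,0,0,0,0,1],[0,0,0,0,0,1],[0,0,0,0,0,1],[0,0,0,0,0,1]]' | head -3
python3 -c "
from h import *
to(.685,.0743,.0946,-4.2)"
```

```text
clock: 5.92
position: [0.5434, 0.3715, 0.1795]
ee_rot: [-0.312, 3.12, 0.006]
force: [0.2, 0.7, -1.9]
width: 0.237
gripper_force: 39.8
clock: 6.58
position: [0.5413, 0.3699, 0.1742]
ee_rot: [-0.566, -3.09, 0.001]
force: [0.8, -0.5, -2.0]
width: 0.239
gripper_force: 39.8
clock: 7.25
position: [0.5413, 0.3699, 0.1742]
ee_rot: [-1.396, -2.814, 0.001]
force: [1.0, 0.9, -2.6]
width: 0.238
gripper_force: 39.8
clock: 7.92
position: [0.5413, 0.37, 0.1742]
ee_rot: [-2.117, -2.321, 0.001]
t 7.92 pos [0.5413 0.37   0.1742] yaz 5.24 w 0.239 gf 39.8 F [ 0.3  0.2 -2.1]
 turn/4deg [-0.01  0.01  2.36] shift now [-15.38   5.81   3.98] shift after turn [-14.22   8.25   3.98]
```

```bash
python3 -m handwheel '[[0,0,0,0,0,0.8],[0,0,0,0,0,0.8],[0,0,0,0,0,0.76],[-0.95,0.55,0,0,0,0],[-0.95,0.55,0,0,0,0],[-0.95,0.55,0,0,0,0],[-0.95,0.55,0,0,0,0],[-0.95,0.55,0,0,0,0]]' |head -2
python3 -m handwheel '[[-0.95,0.55,0,0,0,0],[-0.95,0.55,0,0,0,0],[-0.95,0.55,0,0,0,0],[-0.95,0.55,0,0,0,0],[-0.95,0.55,0,0,0,0],[-0.95,0.55,0,0,0,0],[-0.95,0.55,0,0,0,0],[-0.95,0.55,0,0,0,0]]' |head -2
python3 -m handwheel '[[-0.95,0.55,0,0,0,0],[-0.92,0.55,0,0,0,0],[0,0,0.5,0,0,0],[0,0,0.5,0,0,0],[0,0,0.5,0,0,0],[0,0,0.5,0,0,0],[0,0,0,0,0,0],[0,0,0,0,0,0]]'
python3 -c "
from h import *
c=get_image('top');cv2.imwrite('pics/a.png',cv2.resize(c['image'][90:290,160:340,::-1],None,fx=3,fy=3))
to(.685,.0743,.0946,-4.2)"
```

```text
clock: 8.58
position: [0.5899, 0.2705, 0.1742]
clock: 9.25
position: [0.6671, 0.1128, 0.1742]
clock: 9.92
position: [0.6855, 0.076, 0.1336]
ee_rot: [-2.295, -2.143, 0.002]
force: [-0.3, 1.1, -2.0]
width: 0.237
gripper_force: 39.8
t 9.97 pos [0.6861 0.0757 0.1345] yaz -3.95 w 0.238 gf 39.8 F [ 0.2 -0.1 -2.3]
 turn/4deg [-0.01 -0.    0.06] shift now [-0.07 -0.05  2.  ] shift after turn [-0.07 -0.05  2.  ]
```

View pics/a.png

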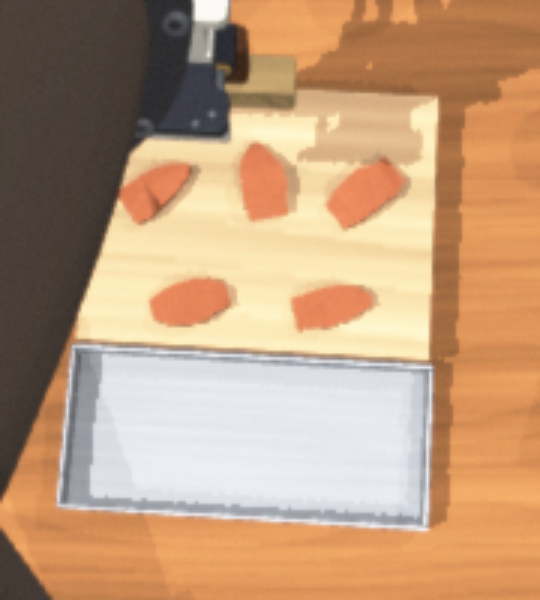

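The block hangs behind the top row. Its right end at crop (297,80) overlaps the middle shard, whose right edge is at 288, and no shard lies under it. Lowering now, then the first sweep.

```bash
python3 -m handwheel '[[0,0,0.5,0,0,0.06],[0,0,0.5,0,0,0],[0,0,0.5,0,0,0],[0,0,0.5,0,0,0],[0,0,0,0,0,0],[0,0,0,0,0,0]]'
python3 -c "
from h import *
to(.685,.0743,.0946,-4.2)"
```

```text
clock: 10.47
position: [0.6859, 0.0747, 0.0937]
ee_rot: [-2.302, -2.137, 0.002]
force: [0.4, -0.2, -2.8]
width: 0.24
gripper_force: 40.0
t 10.47 pos [0.6859 0.0747 0.0937] yaz -4.26 w 0.24 gf 40.0 F [ 0.4 -0.2 -2.8]
 turn/4deg [-0.02  0.01 -0.01] shift now [-0.02 -0.04 -0.04] shift after turn [-0.02 -0.04 -0.04]
```

```bash
python3 -m handwheel '[[0,-0.3,0,0,0,0],[0,-0.5,0,0,0,0],[0,-0.5,0,0,0,0],[0,-0.5,0,0,0,0],[0,-0.5,0,0,0,0],[0,-0.5,0,0,0,0],[0,-0.5,0,0,0,0],[0,-0.5,0,0,0,0]]'|head -4
python3 -m handwheel '[[0,-0.5,0,0,0,0],[0,-0.5,0,0,0,0],[0,-0.5,0,0,0,0],[0,-0.5,0,0,0,0],[0,-0.5,0,0,0,0],[0,-0.5,0,0,0,0],[0,-0.5,0,0,0,0],[0,-0.5,0,0,0,0]]'|head -4
python3 -m handwheel '[[0,-0.5,0,0,0,0],[0,-0.5,0,0,0,0],[0,-0.5,0,0,0,0],[0,-0.5,0,0,0,0],[0,-0.5,0,0,0,0],[0,-0.5,0,0,0,0],[0,-0.3,0,0,0,0],[0,0,0,0,0,0]]'|head -4
python3 -c "
from h import *
c=get_image('scene');cv2.imwrite('pics/b.png',cv2.resize(c['image'][140:280,190:360,::-1],None,fx=4,fy=4))
to(.4573,.0911,.0946,-4.2)"
```

```text
clock: 11.13
position: [0.6099, 0.0805, 0.0951]
ee_rot: [2.302, 2.137, 0.001]
force: [0.5, 0.1, -2.5]
clock: 11.8
position: [0.53, 0.0865, 0.0949]
ee_rot: [2.302, 2.137, 0.001]
force: [0.4, -0.1, -1.8]
clock: 12.47
position: [0.4633, 0.0915, 0.0946]
ee_rot: [-2.301, -2.137, 0.001]
force: [0.6, -0.4, -2.5]
t 12.52 pos [0.4645 0.0915 0.0948] yaz -4.22 w 0.238 gf 40.0 F [ 0.2 -0.2 -1.9]
 turn/4deg [-0.   -0.   -0.01] shift now [-0.05 -0.36  0.01] shift after turn [-0.04 -0.36  0.01]
```

View pics/b.png

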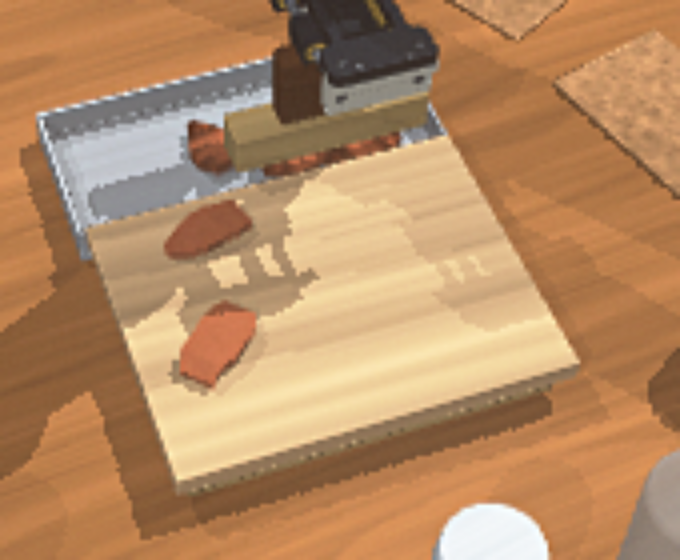

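Three shards lie in the tray: one at (208,147) and the rest beside and below the block, around (330,150). Two remain on the stand at (210,230) and (218,345). Now I raise the block and go back for the second sweep.

```bash
python3 -m handwheel '[[0,0,-0.8,0,0,0],[0,0,-0.8,0,0,0],[0,0,-0.8,0,0,0],[0.4,0.9,0,0,0,0],[0.4,0.9,0,0,0,0],[0.4,0.9,0,0,0,0],[0.4,0.9,0,0,0,0],[0.4,0.9,0,0,0,0]]'|head -2
python3 -m handwheel '[[0.4,0.9,0,0,0,0],[0.4,0.9,0,0,0,0],[0.4,0.9,0,0,0,0],[0.4,0.9,0,0,0,0],[0.4,0.9,0,0,0,0],[0.4,0.9,0,0,0,0],[0.4,0.9,0,0,0,0],[0,0,0,0,0,0]]'|head -2
python3 -c "
from h import *
to(.6776,-.0254,.0946,-4.2)"
```

```text
clock: 13.18
position: [0.5592, 0.1249, 0.1428]
clock: 13.85
position: [0.6907, 0.1725, 0.142]
t 13.85 pos [0.6907 0.1725 0.142 ] yaz -4.18 w 0.237 gf 40.0 F [-0.3  1.1 -2.8]
 turn/4deg [ 0.03 -0.    0.01] shift now [-9.92  0.06  2.37] shift after turn [-9.92  0.07  2.37]
```

```bash
python3 -m handwheel '[[-0.9,0,0,0,0,0],[-0.9,0,0,0,0,0],[-0.9,0,0,0,0,0],[-0.9,0,0,0,0,0],[-0.9,0,0,0,0,0],[-0.9,0,0,0,0,0],[-0.9,0,0,0,0,0],[-0.9,0,0,0,0,0]]'|head -2
python3 -m handwheel '[[-0.9,0,0,0,0,0],[-0.9,0,0,0,0,0],[-0.9,0,0,0,0,0],[0,0.07,0.8,0,0,0],[0,0,0.8,0,0,0],[0,0,0.77,0,0,0],[0,0,0,0,0,0],[0,0,0,0,0,0]]'|head -4
python3 -c "
from h import *
to(.6776,-.0254,.0946,-4.2)"
```

```text
clock: 14.52
position: [0.6759, 0.0243, 0.1429]
clock: 15.18
position: [0.6732, -0.0281, 0.0952]
ee_rot: [-2.304, -2.135, 0.002]
force: [0.4, 0.1, -1.7]
t 15.18 pos [ 0.6732 -0.0281  0.0952] yaz -4.34 w 0.239 gf 40.0 F [ 0.4  0.1 -1.7]
 turn/4deg [-0.02  0.01 -0.04] shift now [0.15 0.21 0.03] shift after turn [0.15 0.21 0.03]
```

```bash
python3 -m handwheel '[[0.1,-0.3,0,0,0,0],[0,-0.5,0,0,0,0],[0,-0.5,0,0,0,0],[0,-0.5,0,0,0,0],[0,-0.5,0,0,0,0],[0,-0.5,0,0,0,0],[0,-0.5,0,0,0,0],[0,-0.5,0,0,0,0]]'|head -4
python3 -m handwheel '[[0,-0.5,0,0,0,0],[0,-0.5,0,0,0,0],[0,-0.5,0,0,0,0],[0,-0.5,0,0,0,0],[0,-0.5,0,0,0,0],[0,-0.5,0,0,0,0],[0,-0.5,0,0,0,0],[0,-0.5,0,0,0,0]]'|head -4
python3 -m handwheel '[[0,-0.5,0,0,0,0],[0,-0.5,0,0,0,0],[0,-0.5,0,0,0,0],[0,-0.5,0,0,0,0],[0,-0.5,0,0,0,0],[0,-0.4,0,0,0,0],[0,0,0,0,0,0],[0,0,-0.6,0,0,0]]'|head -4
python3 -m handwheel '[[0,0,-0.8,0,0,0],[0,0,-0.8,0,0,0],[0,0,-0.8,0,0,0],[0,0,-0.8,0,0,0],[0,0,-0.3,0,0,0],[0,0,0,0,0,0]]'|head -4
python3 -c "
from h import *
c=get_image('scene');cv2.imwrite('pics/c.png',cv2.resize(c['image'][140:280,190:360,::-1],None,fx=4,fy=4))
to(.537,.3726,.175,101.0)"
```

```text
clock: 15.85
position: [0.5983, -0.019, 0.0966]
ee_rot: [2.301, 2.137, 0.002]
force: [-0.1, 0.4, -2.7]
clock: 16.52
position: [0.5179, -0.0129, 0.0955]
ee_rot: [2.302, 2.138, 0.0]
force: [0.8, 0.3, -1.2]
clock: 17.18
position: [0.4595, -0.0085, 0.1062]
ee_rot: [-2.301, -2.137, 0.003]
force: [0.7, 0.4, -2.2]
clock: 17.68
position: [0.4622, -0.0086, 0.1785]
ee_rot: [2.301, 2.137, 0.004]
force: [0.0, 0.4, -2.5]
t 17.73 pos [ 0.4615 -0.0085  0.1775] yaz -4.23 w 0.24 gf 40.0 F [ 0.  -0.  -2.6]
 turn/4deg [ 2.000e-02  1.000e-02 -2.631e+01] shift now [19.28  2.36  0.14] shift after turn [-7.34 17.99  0.13]
```

View pics/c.png

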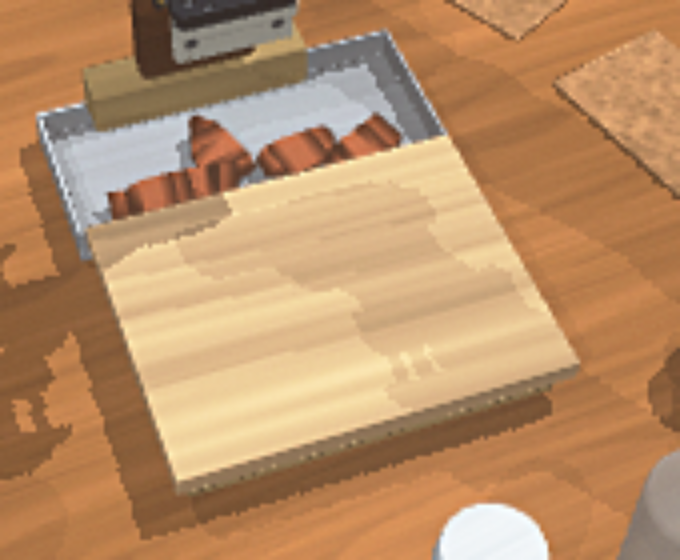

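The stand is clear. The shards lie in the tray in a row along its stand side, from (150,190) to (375,135). The mat is uncovered now, so I re-fit it.

```bash
python3 - <<'E'
from h import *
cams={n:get_image(n) for n in("top","scene")}
regs={n:region("mat",n,cams[n],[.537,.3726,0]) for n in cams}
for sub in(["top"],["scene"],["top","scene"]):
    p,s=fit(cams,"mat",(.537,.3726,[-1.38]),0,{n:regs[n] for n in sub}); print(sub,p.round(4),round(s,3),np.degrees(p[2])+180)
E
python3 -m handwheel '[[1,0.12,0,0,0,0],[1,0.12,0,0,0,0],[1,0.12,0,0,0,0],[1,0.12,0,0,0,0],[1,0.12,0,0,0,0],[1,0.12,0,0,0,0],[1,0.12,0,0,0,0],[1,0.12,0,0,0,0]]' |head -2
python3 -m handwheel '[[1,0.12,0,0,0,0],[1,0.12,0,0,0,0],[1,0.12,0,0,0,0],[1,0.12,0,0,0,0],[1,0.12,0,0,0,0],[1,0.12,0,0,0,0],[1,0.12,0,0,0,0],[1,0.12,0,0,0,0]]' |head -2
python3 -m handwheel '[[1,0.12,0,0,0,0],[1,0.12,0,0,0,0],[1,0.12,0,0,0,0],[0,0,0,0,0,-1],[0,0,0,0,0,-1],[0,0,0,0,0,-1],[0,0,0,0,0,-1],[0,0,0,0,0,-1]]' |head -2
python3 -m handwheel '[[0,0,0,0,0,-1],[0,0,0,0,0,-1],[0,0,0,0,0,-1],[0,0,0,0,0,-1],[0,0,0,0,0,-1],[0,0,0,0,0,-1],[0,0,0,0,0,-1],[0,0,0,0,0,-1]]' |head -2
python3 -m handwheel '[[0,0,0,0,0,-1],[0,0,0,0,0,-1],[0,0,0,0,0,-1],[0,0,0,0,0,-1],[0,0,0,0,0,-1],[0,0,0,0,0,-1],[0,0,0,0,0,-1],[0,0,0,0,0,-1]]' |head -2
python3 -m handwheel '[[0,0,0,0,0,-1],[0,0,0,0,0,-1],[0,0,0,0,0,-1],[0,0,0,0,0,-1],[0,0,0,0,0,-1],[0,0,0,0,0,0]]' |head -2
python3 -c "
from h import *
to(.537,.3726,.0572,100.9)"
```

```text
['top'] [ 0.5366  0.3723 -1.3835] 0.974 100.73060652571262
['scene'] [ 0.5346  0.3725 -1.382 ] 0.959 100.81654336632484
['top', 'scene'] [ 0.5355  0.3723 -1.3822] 0.963 100.80351515070682
clock: 18.6
position: [0.4917, 0.1503, 0.1764]
clock: 19.27
position: [0.5227, 0.3083, 0.1761]
clock: 19.93
position: [0.5342, 0.3666, 0.1759]
clock: 20.6
position: [0.5342, 0.3665, 0.1759]
clock: 21.27
position: [0.5342, 0.3665, 0.1759]
clock: 21.77
position: [0.5343, 0.3664, 0.176]
t 21.77 pos [0.5343 0.3664 0.176 ] yaz 99.92 w 0.24 gf 40.0 F [ 0.1  0.1 -3. ]
 turn/4deg [-0.01 -0.03 -0.24] shift now [-0.2   0.29  5.94] shift after turn [-0.19  0.28  5.94]
```

```bash
python3 -m handwheel '[[-0.15,0.28,0.4,0,0,-0.24],[0,0,0.9,0,0,0],[0,0,0.9,0,0,0],[0,0,0.9,0,0,0],[0,0,0.9,0,0,0],[0,0,0.6,0,0,0],[0,0,0.4,0,0,0],[0,0,0.3,0,0,0]]'|head -2
python3 -m handwheel '[[0,0,0,0,0,0],[0,0,0,0,0,0],[0,0,0.1,0,0,0],[0,0,0,0,0,0]]'
python3 -c "
from h import *
to(.536,.3723,.0567,100.8)"
```

```text
clock: 22.43
position: [0.5363, 0.3729, 0.07]
clock: 22.77
position: [0.537, 0.3732, 0.07]
ee_rot: [-0.293, 3.127, 0.001]
force: [0.4, -0.0, -2.2]
width: 0.236
gripper_force: 40.0
t 22.77 pos [0.537  0.3732 0.07  ] yaz 100.7 w 0.236 gf 40.0 F [ 0.4 -0.  -2.2]
 turn/4deg [ 0.01  0.02 -0.02] shift now [ 0.06 -0.04  0.67] shift after turn [ 0.06 -0.04  0.67]
```

```bash
python3 -m handwheel '[[0.06,-0.04,0.25,0,0,0],[0,0,0.2,0,0,0],[0,0,0.15,0,0,0],[0,0,0.07,0,0,0],[0,0,0,0,0,0],[0,0,0,0,0,0]]'
python3 -c "
from h import *
to(.536,.3723,.0567,100.8)"
```

```text
clock: 23.27
position: [0.5355, 0.3719, 0.056]
ee_rot: [0.293, -3.128, 0.0]
force: [-0.5, -0.6, 0.5]
width: 0.236
gripper_force: 40.0
t 23.27 pos [0.5355 0.3719 0.056 ] yaz 100.71 w 0.236 gf 40.0 F [-0.5 -0.6  0.5]
 turn/4deg [-0.   -0.   -0.02] shift now [-0.03  0.02 -0.04] shift after turn [-0.03  0.02 -0.04]
```

Force shifted from about -2.5 to +0.5 N, so the block is standing on the mat. Releasing and rising.

```bash
python3 -m handwheel '[[0,0,0,0,0,0],[0,0,0,0,0,0],[0,0,0,0,0,0],[0,0,0,0,0,0],[0,0,0,0,0,0],[0,0,0,0,0,0],[0,0,0,0,0,0],[0,0,0,0,0,0]]' 1
python3 -m handwheel '[[0,0,0,0,0,0],[0,0,0,0,0,0],[0,0,0,0,0,0],[0,0,0,0,0,0],[0,0,-0.3,0,0,0],[0,0,-0.6,0,0,0],[0,0,-0.9,0,0,0],[0,0,-0.9,0,0,0]]'
python3 -m handwheel '[[0,0,-1,0,0,0],[0,0,-1,0,0,0],[0,0,-1,0,0,0],[0,0,-1,0,0,0],[0,0,-1,0,0,0],[0,0,-1,0,0,0],[0,0,0,0,0,0],[0,0,0,0,0,0]]'|head -2
python3 - <<'E'
from h import *
cams={n:get_image(n) for n in("top","scene")}
for n in cams:
    p,s=fit({n:cams[n]},"scraper",(.536,.372,[-1.382]),.004,{n:region("scraper",n,cams[n],[.536,.372,.04])}); print(n,p.round(4),round(s,3))
for l in("tin","jar","cup"):
    r=place_of(l,"scene")[0]; print(l,px2w(cams["scene"],r["point"][0]*512,r["point"][1]*384,0).round(3))
cv2.imwrite("pics/d.png",cv2.resize(cams["scene"]["image"][:,:,::-1],(800,600)))
E
```

```text
clock: 23.93
position: [0.5356, 0.3719, 0.0559]
ee_rot: [-0.293, 3.128, 0.0]
force: [-1.0, -0.8, 0.4]
width: 0.766
gripper_force: 0.0
clock: 24.6
position: [0.5355, 0.3719, 0.1113]
ee_rot: [0.293, -3.128, 0.0]
force: [-0.0, -0.5, 0.3]
width: 0.998
gripper_force: 0.0
clock: 25.27
position: [0.5362, 0.3724, 0.2324]
top [ 0.5355  0.372  -1.392 ] 0.931
scene [ 0.5331  0.3727 -1.415 ] 0.892
tin [ 0.496 -0.346  0.   ]
jar [0.715 0.3   0.   ]
cup [ 0.715 -0.303  0.   ]
```

View pics/d.png

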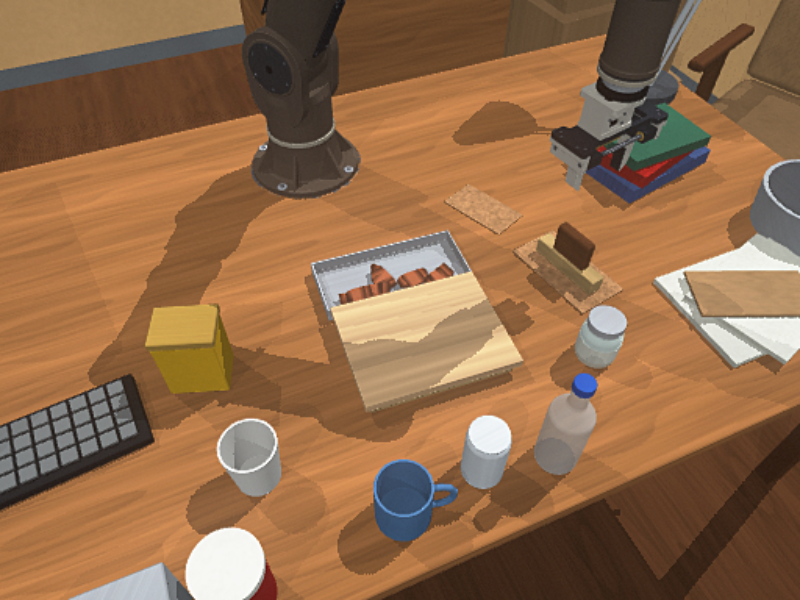

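The scraper stands upright mid-mat at (570,262), the stand is clear, and the tin, jar and cup are where they were. I still need to count the shards in the tray from above.

Run:
```python
from h import *
c=get_image("top");cv2.imwrite('pics/e.png',cv2.resize(c['image'][190:280,170:320,::-1],None,fx=5,fy=5,interpolation=cv2.INTER_CUBIC))
```

```text
(no output)
```

View pics/e.png

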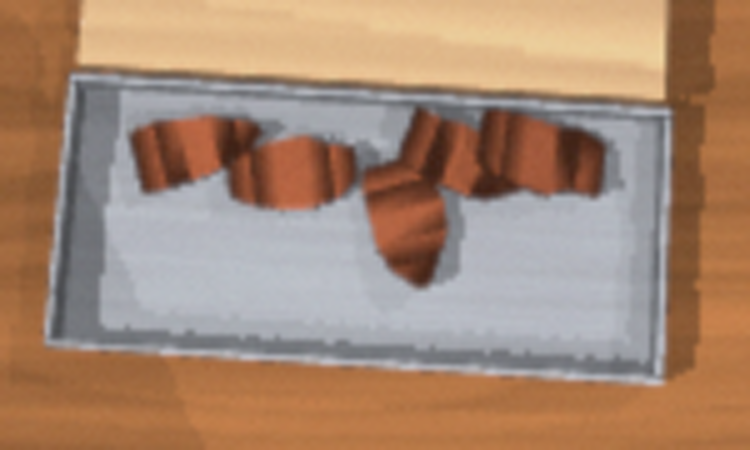

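All five shards lie in the tray, at (190,150), (290,172), (405,220), (450,155) and (545,152), and none touches the stand.

```bash
python3 -c "
from cell import *
print(sign_off())"
```

```text
the job is handed in; nothing more can be done
None
```

The job is handed in: all five shards are in the tray, the scraper stands upright in the middle of its mat and is released, and the tin, jar and cup stand where they were.

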